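# Ready a clamped plaster mould for opening

## Robot

A 7-joint arm with a two-finger parallel gripper is mounted at the origin on the work surface. World frame = base frame: x ahead of the robot, y to its left, z up, the work surface at z = 0. Lengths are in mm, angles in rad, forces in N, time in s.
With the tool pointing down it reaches from about 400 to 900 mm from the base axis. Payload 5.6 kg.
Tool frame: the origin (TCP) lies at the very end of the fingers, on their centre line; the grasp point (between the pads) lies 19 mm behind it; z points along the fingers, y is the direction in which the jaws open and shut (so a half turn about z gives the same grasp; the last joint's range is limited). The gripper opens to 92 mm and grips with 3 to 60 N. Pads are 20 mm wide; open, the fingers measure 128 mm over their backs; the gripper's body (75 mm by 189 mm) begins 69 mm behind the grasp point.
Start: joints at [-1.344, 0.468, -0.012, 1.603, 0.006, 1.071, -0.056], TCP at [173.292, 626.481, 214.592] pointing down, gripper open.
Joint ranges: [-2.53, 2.53], [-0.31, 2.02], [-1.57, 1.55], [0.28, 2.44], [-1.29, 4.43], [0.15, 1.84], [-2.92, 2.92]. Speed limits (rad/s): [2.57, 2.57, 3.14, 3.14, 3.14, 3.14, 3.14].

## Interface

Orientations are given as a unit quaternion [w, x, y, z].
In Python, from bench import env, viewer gives the robot as it stands.
- The arm moves only by the shell command python3 -m pendant 'ROWS' [OPENING] [FORCE]. ROWS is JSON, one flat list of numbers, 6 for each row, row after row: the shift along the tool's x, y, z normalised to -1 to 1, where 1 is 30 cm, then the turn, a rotation vector about the tool's x, y, z normalised to -1 to 1, where 1 is 90 degrees. In form: [x, y, z, ax, ay, az, x, y, z, ax, ay, az, ...]. A call has 1 to 12 rows; each row shifts and turns the commanded pose from where the row before left it, along the tool's axes as they then stand; what a row does not reach is not made up. A row lasts 1/12 s, in which the tool goes at most 41.7 mm and 7.16 degrees, less where a joint would pass 70% of its speed; a pose out of reach is approached as far as the arm can. A call with a number of a shift or a turn outside -1 to 1 is refused whole. A call with a gripper value outside its range is refused whole. OPENING is the opening, from 0 (shut) to 1 (fully open), set as the call begins (- or left out, the last holds). The fingers move at their own pace and stop on an object; FORCE is the grip in N (left out, the last holds). Time passes only in rows, so rows that do not move let the fingers close. It gives the time, the measured TCP pose, the force and the opening at its end, in the units of the state.
- env.sense(): the state, without advancing time (a new reading comes with each control period).
- viewer.grab_frame(name): name is "side" or "top" or "wrist"; returns (picture, depth): 420x560x3 uint8, blue, green, red; 420x560 float32, mm along the optical axis (not along the pixel's ray), 0 where there is no reading.
- viewer.get_calibration(name): a dict with "camera_matrix" (3x3 intrinsics, pixels), "camera_from_world" (4x4, takes a point from world to camera coordinates); the wrist camera has in their place "tool_from_camera" (4x4, takes a point from camera to tool coordinates, whose origin is the TCP and whose axes are the flange's). Camera axes: x right, y down, z forward; pixel columns grow to the right and rows downward; lengths in mm; the calibration is good to about 2 mm. A picture is of the moment at which its call begins: read the wrist's pose just before it. get_calibration takes no time and is no camera call.
- env.job_done(): hands the job in, once; it reports no verdict.
The state is a dict: "time_s": time; "joint_positions": joint angles; "qd": joint speeds; "joint_torque": joint torques, N m; "tool_pos": TCP position; "tcp_rot": TCP orientation; "force": force on the tool from outside, world axes, zero at the start; "ft_torque": the same for the moment, N m; "grip_width": opening from 0.0 (shut) to 1.0 (fully open).
Only numpy, scipy, OpenCV 4.12 (cv2) and the standard library are available. Lean on these libraries where they do the work, as an engineer would, in place of code of your own. Each camera call takes 0.05 s, during which the arm holds its last target.

## Task

The plaster mould has set: clear the model houses off it and stand them upright on the wooden ware board, and take the U-shaped clamps off it and hang them astride the metal rail. Only when the mould is bare, drive both of its steel knock-out pins fully home with the mallet (do not push them with the gripper), then stand the mallet upright back on the grey tray. Leave everything else on the bench where it is.

Things in the scene. Friction and masses are not known exactly. Their poses are not given: they have to be found in the camera images.
- mould: closed plaster mould on a plywood foot, fixed to the bench; block 64 mm (x) by 330 mm (y), top 90 mm above the bench; foot 110 by 370 by 15 mm. Origin at the centre of the foot's underside, y along its length; pins at y = -135 mm and +135 mm
- pin_a (a joint): travel of the steel knock-out pin at the mould's -y end, 16 mm diameter: 0 = fully out (top 22 mm above the mould), 0.016 m = fully home (6 mm proud). Lightly sprung but stiff, it stays where it is driven; takes about 10 N
- pin_b (a joint): the same for the pin at the mould's +y end
- pin_a_top (a point): centre of the top face of pin a (moves with it)
- pin_b_top (a point): centre of the top face of pin b (moves with it)
- clamp_a: U-shaped plywood clamp with two steel legs, 94 mm (x) by 24 mm (y), astride the mould. Origin: midway between the legs' feet, z up. 70 mm between the legs; flat underside of the crosspiece 55 mm above the origin; a wooden grip tab, 40 (x) by 16 mm (y), stands 67 to 109 mm above the origin. May be absent (None)
- clamp_b: same kind as clamp_a
- clamp_c: same kind as clamp_a
- casting_a: hollow plaster model house, open below, square plinth 60 mm wide and 10 mm high, then walls 50 by 50 mm (38 mm inside) up to 52 mm; gabled roof up to 81 mm. Origin at the centre of its underside, z up; at the start it stands on the mould over pin a. May be absent (None)
- casting_b: hollow plaster model house, open below, square plinth 60 mm wide and 10 mm high, then walls 50 by 50 mm (38 mm inside) up to 52 mm; cone roof up to 76 mm. Origin at the centre of its underside, z up; at the start it stands on the mould over pin b. May be absent (None)
- rail_mid (a point): centre of the flat top of the horizontal metal rail: a bar 30 mm wide (its x), 360 mm long (its y) and 20 mm thick, top 170 mm above the bench, on two 18 mm posts at y = -170 and +170 mm, post feet 70 mm across
- ware_board: bare wooden board, 200 mm (x) by 180 mm (y), 15 mm thick, lying on the bench. Origin at the centre of its underside
- tool_tray: grey plastic tray, 190 mm (x) by 170 mm (y), its floor 10 mm above the bench, rim 18 mm high and 4 mm thick. Origin at the centre of its underside
- mallet: round rubber-headed mallet standing on its head, handle up: head 70 mm diameter, 50 mm high, its flat underside is the striking face; wooden handle 27 mm diameter from 50 to 145 mm. Origin at the centre of the striking face, z along the handle. Starts on the tray
- statuette: plaster statuette, 36 mm across, 76 mm high, on the ware board's corner (bystander). Origin under its centre
- jar: amber jar, 44 mm across, 62 mm high, on the tool tray's corner (bystander). Origin under its centre
- bowl: white plastic bowl, 110 mm across, 50 mm high (bystander). Origin under its centre
- brush: brush lying on the bench (bystander)
- plug: plaster disc, 44 mm across, 16 mm high (bystander). Origin under its centre
- small_mould: small strapped mould, 60 by 45 by 50 mm high (bystander). Origin under its centre

How it is judged (in metres and radians):
On the way, in this order (a step that is already met when the one before it is completed fails the run):
1. every model house stands on the ware board and every clamp hangs astride the rail (x of clamp_a in the frame of rail_mid between -0.025 and 0.025 m and y of clamp_a in the frame of rail_mid between -0.17 and 0.17 m and z of clamp_a in the frame of rail_mid between -0.062 and -0.048 m and angle between each of clamp_a, clamp_b, clamp_c's own z axis and vertical below 0.15 rad and linear speed of each of clamp_a, clamp_b, clamp_c below 0.05 m/s and contact force between the fingers and clamp_a below 0.5 N and x of clamp_b in the frame of rail_mid between -0.025 and 0.025 m and y of clamp_b in the frame of rail_mid between -0.17 and 0.17 m and z of clamp_b in the frame of rail_mid between -0.062 and -0.048 m and contact force between the fingers and clamp_b below 0.5 N and x of clamp_c in the frame of rail_mid between -0.025 and 0.025 m and y of clamp_c in the frame of rail_mid between -0.17 and 0.17 m and z of clamp_c in the frame of rail_mid between -0.062 and -0.048 m and contact force between the fingers and clamp_c below 0.5 N and x of casting_a in the frame of ware_board between -0.1 and 0.1 m and y of casting_a in the frame of ware_board between -0.09 and 0.09 m and z of casting_a in the frame of ware_board between 0.01 and 0.02 m and angle between each of casting_a, casting_b's own z axis and vertical below 0.12 rad and contact force between the fingers and casting_a below 0.5 N and x of casting_b in the frame of ware_board between -0.1 and 0.1 m and y of casting_b in the frame of ware_board between -0.09 and 0.09 m and z of casting_b in the frame of ware_board between 0.01 and 0.02 m and contact force between the fingers and casting_b below 0.5 N), for 0.2 s.
2. both knock-out pins are driven home, the mallet still over one of them (value of joint each of pin_a, pin_b above 0.0135 m and ((horizontal distance between mallet and pin_a_top below 0.037 m and distance between mallet and pin_a_top below 0.06 m) or (horizontal distance between mallet and pin_b_top below 0.037 m and distance between mallet and pin_b_top below 0.06 m))), for 0.02 s.
At the end, for the whole second after the job is handed in: Houses upright (7 deg) with centres over the ware board; clamps astride the rail, resting on top of it (tilt under 8 deg); both pins driven at least 13.5 of 16 mm; mallet upright on the tray's floor; all released, clamps at rest (all of step 1 and value of joint each of pin_a, pin_b above 0.0135 m and x of mallet in the frame of tool_tray between -0.08 and 0.08 m and y of mallet in the frame of tool_tray between -0.07 and 0.07 m and z of mallet in the frame of tool_tray between 0.005 and 0.015 m and angle between mallet's own z axis and vertical below 0.12 rad); the robot touches nothing.
It fails at once if a pin is driven while a clamp is still on the mould (value of joint any of pin_a, pin_b above 0.007 m and ((x of clamp_a in the frame of mould between -0.05 and 0.05 m and z of clamp_a in the frame of mould below 0.055 m) or (x of clamp_b in the frame of mould between -0.05 and 0.05 m and z of clamp_b in the frame of mould below 0.055 m) or (x of clamp_c in the frame of mould between -0.05 and 0.05 m and z of clamp_c in the frame of mould below 0.055 m))).
It fails at once if a pin is pushed with the gripper or arm (contact force between any of the fingers, the arm and pin_a above 3 N or contact force between any of the fingers, the arm and pin_b above 3 N).
It fails at once if a bystander is moved more than 6 cm (distance of any of statuette, jar, bowl, brush, plug, small_mould from where it was at the start of the episode above 0.06 m).
Of clamp_a, clamp_b, clamp_c only 2 to 3 are there at a start; the rules pass over those that are not, and their reading is None.
Of casting_a, casting_b only 1 to 2 are there at a start; the rules pass over those that are not, and their reading is None.
At some moment in a run one of mallet, casting_a, casting_b may be knocked a few centimetres aside while the robot is not near it.
It also fails if it takes over 210 s, if anything falls off the work surface, if the arm or the gripper's body presses on something with over 40 N, if the wrist force passes 120 N, or if a joint passes its speed limit or range.

## Working session

There is one attempt and no reset: what is moved stays moved. The work goes in short steps, Python scripts to look and compute and a shell command to move; the robot and the scene stay as the last step left them, time stands still between calls to the robot, and variables do not carry over. Pictures are saved under pics/ and viewed, and the job is handed in when it is done.

```bash
ls; mkdir -p pics; python3 - <<'E'
from bench import env, viewer
import cv2
print(env.sense())
for n in ["side","top","wrist"]:
    p,d=viewer.grab_frame(n); cv2.imwrite(f"pics/{n}0.png",p)
    c=viewer.get_calibration(n); print(n,{k:v.tolist() if hasattr(v,'tolist') else v for k,v in c.items()})
E
```

```text
pics
{'time_s': 0.0, 'joint_positions': array([-1.34400479,  0.46833495, -0.01163497,  1.6036096 ,  0.00600291,
        1.07142454, -0.05631189]), 'qd': array([ 0.00076798,  0.00061604, -0.00022592, -0.00028589, -0.00053737,
       -0.00188232, -0.0012245 ]), 'joint_torque': array([-2.00907575e-04, -5.20553327e+01, -1.23790739e-02, -2.43758243e+01,
       -5.67265798e-02,  1.71331270e-02,  1.59032929e-04]), 'tool_pos': array([173.13870292, 625.91034917, 213.67358332]), 'tcp_rot': array([-6.19551749e-05,  1.34509682e-01,  9.90911897e-01, -8.68624612e-04]), 'force': array([-0.10639602, -0.36113747, -0.43012494]), 'ft_torque': array([ 0.0259752 , -0.00633563,  0.00765459]), 'grip_width': 0.9970153170777851}
side {'camera_matrix': [[382.8847500881006, 0.0, 275.28721598784944], [0.0, 382.8847500881006, 208.58312171655825], [0.0, 0.0, 1.0]], 'camera_from_world': [[0.7718373478403314, -0.6358181538278226, 0.001543937104429544, -395.9590499103401], [-0.4912890492610691, -0.5979273628332075, -0.6333387236317392, 358.90045344703316], [0.40361142024843394, 0.4880759613403483, -0.773873166227345
[... 230 characters left out ...]
999732879840808, -0.007165012525864878, 41.384100184108405], [-0.9956994339283238, -0.0007743171478025455, -0.09263928814369107, 540.7443762382213], [0.09263126556948845, 0.007267994995906501, -0.995673955111679, 1081.7210339413773], [0.0, 0.0, 0.0, 1.0]]}
wrist {'camera_matrix': [[328.36591041471087, 0.0, 277.4799317733117], [0.0, 328.36591041471087, 215.93741529108527], [0.0, 0.0, 1.0]], 'tool_from_camera': [[-0.0012312339634694186, -0.962549038000084, -0.2711048385920814, 76.90335888325555], [0.9999986799692469, -0.0014725616975293121, 0.0006867472676498323, 0.033819166552540025], [-0.0010602465231510552, -0.2711036351787969, 0.9625495804737284, -169.6194301301574], [0.0, 0.0, 0.0, 1.0]]}
```

View pics/side0.png

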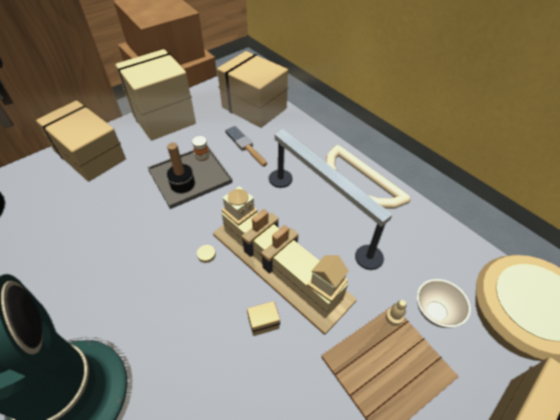

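View pics/top0.png

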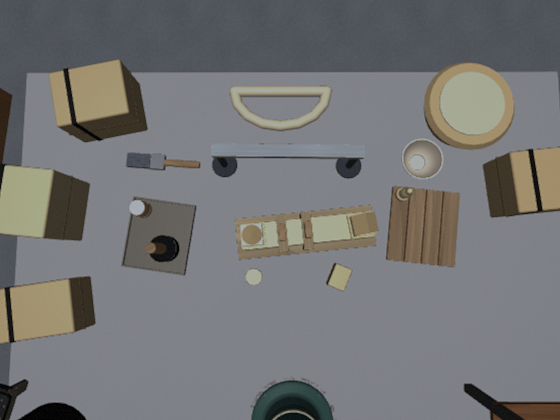

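View pics/wrist0.png

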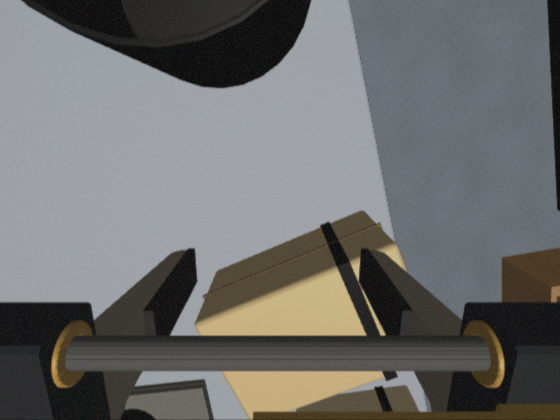

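The top view has the mould at (306,232) px, with the cone house at its left (+y) end, the gabled house at its right end and two clamps at (283,233) and (308,229). The rail is at (288,151), the ware board at (424,228) and the tray with mallet and jar at (160,237). Next I'll measure them.

```bash
cat > h.py <<'E'
from bench import env, viewer
import cv2, numpy as np
from scipy.spatial.transform import Rotation as R
def cloud(n):
    p,d=viewer.grab_frame(n); c=viewer.get_calibration(n); K=np.array(c["camera_matrix"])
    v,u=np.mgrid[0:420,0:560]
    P=np.stack([(u-K[0,2])/K[0,0]*d,(v-K[1,2])/K[1,1]*d,d],-1)
    if n=="wrist":
        s=env.sense(); T=np.array(c["tool_from_camera"]); q=s["tcp_rot"]
        Q=P@T[:3,:3].T+T[:3,3]
        W=Q@R.from_quat(np.r_[q[1:],q[0]]).as_matrix().T+s["tool_pos"]
    else:
        T=np.array(c["camera_from_world"]); W=(P-T[:3,3])@T[:3,:3]
    W[d<=0]=np.nan
    return p,W
def rect(W,m):
    pts=W[m][:,:2].astype(np.float32); (c,s,a)=cv2.minAreaRect(pts); return np.round(c,1),np.round(s,1),round(a,1),np.round(np.nanmedian(W[m][:,2]),1),len(pts)
E
python3 - <<'E'
from h import *
for n in ["top","side"]:
    p,W=cloud(n); np.save(n+"W.npy",W)
    z=W[...,2]
    def reg(name,x0,x1,y0,y1,z0,z1):
        m=(W[...,0]>x0)&(W[...,0]<x1)&(W[...,1]>y0)&(W[...,1]<y1)&(z>z0)&(z<z1)
        k,l,st,_=cv2.connectedComponentsWithStats(m.astype(np.uint8))
        for i in range(1,k):
            if st[i,4]>12: print(n,name,rect(W,l==i))
    print(n,'table z',np.nanmedian(z[(z>-20)&(z<8)]))
    reg('rail',300,1000,-300,300,160,180)
    reg('mould top',400,700,-250,300,84,95)
    reg('foot',400,700,-250,300,10,20)
    reg('tabs',400,700,-250,300,130,160)
    reg('roof hi',400,700,-250,300,155,180)
    reg('board',300,900,-500,-180,11,19)
    reg('trayrim',300,900,180,500,14,24)
    reg('handle',300,900,180,500,145,165)
    reg('statu',300,900,-500,-180,70,100)
    reg('jar',300,900,180,500,60,80)
c=viewer.get_calibration
p,d=viewer.grab_frame("top"); cv2.imwrite("pics/top1.png",cv2.resize(p[180:280,110:310],None,fx=4,fy=4)); cv2.imwrite("pics/top2.png",cv2.resize(p[120:280,230:470],None,fx=3.3,fy=3.3))
p,d=viewer.grab_frame("side"); cv2.imwrite("pics/side2.png",cv2.resize(p[170:340,190:390],None,fx=3.5,fy=3.5))
E
```

```text
top table z -0.15662515542574293
top rail (array([681.6,  15.4]), array([358.4,  31.6]), 89.4, np.float64(169.7), 2049)
top rail (array([ 510.8, -167.3]), array([47.5, 25.9]), 12.0, np.float64(165.1), 186)
top rail (array([484.3, 100.9]), array([14.8, 10.4]), 63.6, np.float64(161.9), 25)
top mould top (array([ 505.2, -108.3]), array([ 64.1, 123.2]), 6.1, np.float64(89.7), 960)
top mould top (array([491.6,  -3.4]), array([68.7, 38.7]), 6.0, np.float64(89.9), 399)
top mould top (array([484.9,  84.7]), array([63.8, 89.4]), 6.0, np.float64(90.0), 343)
top mould top (array([ 482.6, -188.4]), array([ 3.9, 24.5]), 11.3, np.float64(90.0), 16)
top foot (array([684.8, 209.9]), array([22.9, 19.7]), 37.0, np.float64(11.2), 37)
top foot (array([685.1, 170.8]), array([23.8, 41.5]), 28.1, np.float64(11.8), 44)
top foot (array([682.3, 276.1]), array([46.4, 18.3]), 85.2, np.float64(16.9), 86)
top foot (array([ 669.3, -153.5]), array([43. , 63.6]), 3.7, np.float64(11.7), 113)
top foot (array([669.2, 161. ]), array([13.1, 15.8]), 79.1, np.float64(11.6), 20)
top foot (array([659.7, 189.3]), array([40.8,
[... 6013 characters left out ...]
t64(18.6), 63)
side handle (array([832.1, 458.3]), array([136.6, 106.2]), 9.5, np.float64(148.8), 751)
side handle (array([450.3, 332.6]), array([27. , 25.3]), 16.5, np.float64(153.4), 86)
side statu (array([ 809.4, -431.7]), array([180.9, 136.7]), 0.0, np.float64(72.6), 3713)
side statu (array([ 508.5, -198.7]), array([25.3, 68.2]), 76.7, np.float64(89.7), 251)
side statu (array([ 595.1, -298.2]), array([14.4, 18.5]), 23.7, np.float64(85.5), 80)
side jar (array([807.8, 425.9]), array([ 82.4, 160.9]), 61.0, np.float64(69.7), 249)
side jar (array([555.5, 394.5]), array([39.5, 36.9]), 56.4, np.float64(70.6), 135)
side jar (array([445.3, 338.6]), array([29.5, 46.6]), 54.9, np.float64(67.9), 65)
```

```bash
python3 - <<'E'
import numpy as np
W=np.load("topW.npy");
for r in (225,230,235): 
  for u in range(230,385,3): print(u,np.round(W[r,u]).astype(int).tolist(),end=' ')
  print()
E
```

```text
230 [516, 168, -4] 233 [516, 159, -2] 236 [514, 149, 15] 239 [514, 141, 18] 242 [506, 122, 144] 245 [506, 115, 142] 248 [505, 107, 148] 251 [505, 100, 149] 254 [505, 93, 145] 257 [506, 86, 142] 260 [506, 79, 143] 263 [509, 73, 100] 266 [509, 66, 93] 269 [509, 59, 91] 272 [509, 51, 91] 275 [509, 44, 94] 278 [506, 36, 141] 281 [505, 29, 146] 284 [506, 22, 140] 287 [509, 14, 89] 290 [510, 6, 87] 293 [509, -1, 89] 296 [509, -9, 92] 299 [509, -16, 91] 302 [508, -23, 104] 305 [506, -28, 143] 308 [506, -35, 142] 311 [509, -46, 90] 314 [509, -54, 90] 317 [510, -62, 88] 320 [510, -69, 88] 323 [509, -76, 92] 326 [509, -84, 89] 329 [509, -91, 90] 332 [509, -99, 91] 335 [509, -106, 91] 338 [509, -114, 91] 341 [510, -122, 87] 344 [509, -128, 92] 347 [509, -136, 92] 350 [509, -142, 99] 353 [506, -142, 145] 356 [506, -148, 148] 359 [505, -154, 154] 362 [504, -159, 165] 365 [504, -165, 168] 368 [504, -172, 169] 371 [505, -181, 161] 374 [505, -190, 150] 377 [516, -233, -2] 380 [516, -241, -1] 383 [516, -249, 0] 
230 [502, 167, 1] 233 [502, 159, 0] 236 [501, 149, 17] 239 [501, 141, 18] 242 [493, 121, 
[... 1223 characters left out ...]
278 [484, 36, 102] 281 [482, 29, 144] 284 [482, 22, 142] 287 [484, 14, 88] 290 [484, 6, 90] 293 [484, -1, 90] 296 [484, -9, 87] 299 [485, -16, 86] 302 [484, -23, 93] 305 [482, -28, 144] 308 [482, -35, 147] 311 [482, -42, 144] 314 [484, -54, 89] 317 [484, -61, 90] 320 [484, -68, 92] 323 [484, -76, 89] 326 [485, -84, 86] 329 [484, -91, 89] 332 [484, -99, 90] 335 [485, -106, 88] 338 [485, -114, 87] 341 [484, -121, 89] 344 [485, -129, 87] 347 [484, -136, 91] 350 [484, -143, 91] 353 [484, -148, 106] 356 [482, -149, 141] 359 [484, -164, 100] 362 [484, -172, 98] 365 [484, -179, 101] 368 [484, -188, 92] 371 [485, -196, 90] 374 [488, -220, 15] 377 [489, -232, 0] 380 [489, -240, -2] 383 [489, -248, 1]
```

Both views agree within 2–4 mm: house b is at (483,98), house a at (509,-170), the clamps at (490,26) and (496,-36), and mould yaw is 6°. The sizes and heights match the description. Next I'll write a planner helper, then turn the tool.

```bash
cat >> h.py <<'E'
def plan(x,y,z,jaw=None):
    "delta in tool units to a world TCP target with tool down; jaw angle deg"
    s=env.sense(); q=s["tcp_rot"]; M=R.from_quat(np.r_[q[1:],q[0]]).as_matrix()
    d=np.array([x,y,z])-s["tool_pos"]; print("t",round(s["time_s"],2),"pos",s["tool_pos"].round(1),"jaw",round(np.degrees(np.arctan2(M[1,1],M[0,1])),1),"zaxis",M[:,2].round(3))
    print("total tool units",(M.T@d/300).round(4),"min rows",round(np.linalg.norm(d)/41.7,1))
    if jaw is not None:
        a=np.radians(jaw); T=np.array([[-np.sin(a),np.cos(a),0],[np.cos(a),np.sin(a),0],[0,0,-1]]).T
        T=np.column_stack([np.cross([np.cos(a),np.sin(a),0],[0,0,-1]),[np.cos(a),np.sin(a),0],[0,0,-1]])
        print("turn units",(R.from_matrix(M.T@T).as_rotvec()/(np.pi/2)).round(4), "then shift", (T.T@d/300).round(4))
E
python3 -m pendant '[0,0,-0.03,0,0,0.0761,0,0,-0.03,0,0,0.0761,0,0,-0.03,0,0,0.0761,0,0,-0.03,0,0,0.0761,0,0,-0.03,0,0,0.0761,0,0,-0.03,0,0,0.0761,0,0,-0.03,0,0,0.0761,0,0,-0.03,0,0,0.0761,0,0,-0.03,0,0,0.0761,0,0,-0.03,0,0,0.0761]' 1 20
python3 -c "
from h import *
plan(483,98,300,5.5)"
```

```text
time_s: 1.18
tool_pos: [173.2, 626.4, 305.0]
tcp_rot: [-0.0, 0.671, 0.741, -0.0]
force: [-0.0, -0.7, -0.4]
grip_width: 0.998
t 1.18 pos [173.2 626.4 305. ] jaw 5.7 zaxis [-0. -0. -1.]
total tool units [-1.8555  0.8521  0.0167] min rows 14.7
turn units [-0.      0.      0.0024] then shift [-1.8523  0.8592  0.0167]
```

```bash
python3 -m pendant '[-0.103,0.0474,0,0,0,0,-0.103,0.0474,0,0,0,0,-0.103,0.0474,0,0,0,0,-0.103,0.0474,0,0,0,0,-0.103,0.0474,0,0,0,0,-0.103,0.0474,0,0,0,0,-0.103,0.0474,0,0,0,0,-0.103,0.0474,0,0,0,0,-0.103,0.0474,0,0,0,0,-0.103,0.0474,0,0,0,0,-0.103,0.0474,0,0,0,0,-0.103,0.0474,0,0,0,0]'
python3 -m pendant '[-0.103,0.0474,0,0,0,0,-0.103,0.0474,0,0,0,0,-0.103,0.0474,0,0,0,0,-0.103,0.0474,0,0,0,0,-0.103,0.0474,0,0,0,0,-0.103,0.0474,0,0,0,0,0,0,0,0,0,0]'
python3 - <<'E'
from h import *
plan(483,98,105,5.5)
p,W=cloud("wrist"); cv2.imwrite("pics/w1.png",p)
z=W[...,2]
for n,lo,hi in(("roof",142,170),("tabs",138,150),("top",86,93)):
    m=((z>lo)&(z<hi)).astype(np.uint8); k,l,st,_=cv2.connectedComponentsWithStats(m)
    for i in range(1,k):
        if st[i,4]>60: print(n,rect(W,l==i))
E
```

```text
time_s: 2.18
tool_pos: [382.6, 274.2, 304.9]
tcp_rot: [-0.0, 0.669, 0.743, 0.0]
force: [-0.2, 1.2, -0.7]
grip_width: 0.999
time_s: 2.77
tool_pos: [489.0, 93.8, 305.3]
tcp_rot: [0.002, 0.672, 0.74, 0.0]
force: [-0.7, -0.5, 1.2]
grip_width: 1.004
t 2.77 pos [489.   93.8 305.3] jaw 5.5 zaxis [ 0.003 -0.002 -1.   ]
total tool units [ 0.0175 -0.0203  0.6676] min rows 4.8
turn units [ 0.0016  0.0014 -0.    ] then shift [ 0.016  -0.0186  0.6677]
roof (array([678.7,  97.1]), array([201.9,  32. ]), 89.5, np.float64(168.4), 7684)
roof (array([481. , 103.1]), array([47.4, 47.1]), 0.5, np.float64(151.0), 1675)
roof (array([487.7,  31.4]), array([37.4, 14.2]), 6.6, np.float64(142.9), 329)
roof (array([494.1, -30.7]), array([37.8, 14.7]), 6.0, np.float64(142.7), 281)
roof (array([ 675.1, -117.7]), array([65.4, 27.4]), 89.7, np.float64(167.3), 782)
roof (array([ 505.7, -153.3]), array([49.9, 33.6]), 7.9, np.float64(151.0), 916)
tabs (array([480.9, 102.8]), array([50.1, 50.2]), 5.4, np.float64(144.6), 1351)
tabs (array([487.2,  31.7]), array([38.7, 15.8]), 7.3, np.float64(142.4), 502)
tabs (array([493.7, -31.3]), array([39.1, 16.9]), 6.3, np.float64(142.3), 458)
tabs (array([ 504.8, -142.8]), array([21.3, 51.5]), 88.4, np.float64(145.2), 505)
top (array([481.6,  87. ]), array([64.2, 90.2]), 5.9, np.float64(88.8), 987)
top (array([491.3,  -2.8]), array([92.8, 35.9]), 5.5, np.float64(88.7), 974)
top (array([498.6, -75.8]), array([64.1, 53.2]), 6.2, np.float64(88.4), 1114)
```

View pics/w1.png

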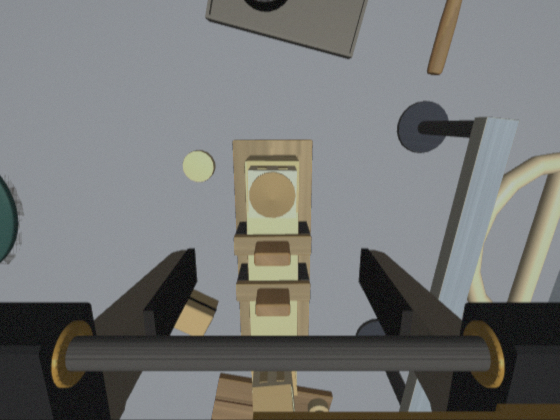

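```bash
python3 -m pendant '[0.008,0,0,0,0,0,0,0,0.05,0,0,0,0,0,0.05,0,0,0]'; python3 -c "
from h import *
plan(482.5,100.5,105,5.8)"
```

```text
time_s: 3.07
tool_pos: [486.0, 105.0, 274.7]
tcp_rot: [-0.0, 0.668, 0.745, 0.001]
force: [0.5, 0.2, -0.6]
grip_width: 0.999
t 3.07 pos [486.  105.  274.7] jaw 6.2 zaxis [ 0.001  0.002 -1.   ]
total tool units [-0.0146 -0.014   0.5657] min rows 4.1
turn units [ 0.001  -0.0011  0.0049] then shift [-0.0138 -0.013   0.5658]
```

```bash
python3 -m pendant '[0,0,0.06,0,0,0,0,0,0.06,0,0,0,0,0,0.06,0,0,0,0,0,0.06,0,0,0,0,0,0,0,0,0,0,0,0,0,0,0]'; python3 -c "
from h import *
plan(482.5,100.5,105,5.8)"
```

```text
time_s: 3.57
tool_pos: [485.2, 104.1, 202.2]
tcp_rot: [-0.001, 0.668, 0.744, -0.001]
force: [-0.2, -0.2, 0.4]
grip_width: 0.999
t 3.57 pos [485.2 104.1 202.2] jaw 6.2 zaxis [-0.002 -0.    -1.   ]
total tool units [-0.0109 -0.0097  0.3241] min rows 2.3
turn units [-0.0012  0.0002  0.0043] then shift [-0.011  -0.0102  0.324 ]
```

```bash
python3 -m pendant '[-0.011,-0.009,0.05,0,0,0,0,0,0.05,0,0,0,0,0,0.05,0,0,0,0,0,0.05,0,0,0,0,0,0.05,0,0,0,0,0,0.05,0,0,0,0,0,0.022,0,0,0,0,0,0,0,0,0]'; python3 -m pendant '[0,0,0,0,0,0,0,0,0,0,0,0,0,0,0,0,0,0,0,0,0,0,0,0,0,0,0,0,0,0,0,0,0,0,0,0,0,0,0,0,0,0,0,0,0,0,0,0]' 0.3 20;  python3 -c "
from h import *
plan(482.5,100.5,105,5.8)"
```

```text
time_s: 4.23
tool_pos: [483.5, 99.9, 105.8]
tcp_rot: [-0.0, 0.668, 0.744, -0.0]
force: [0.5, 0.7, 0.6]
grip_width: 1.0
time_s: 4.9
tool_pos: [483.9, 99.2, 106.2]
tcp_rot: [-0.0, 0.669, 0.743, 0.0]
force: [-1.3, -0.0, 2.8]
grip_width: 0.543
t 4.9 pos [483.9  99.2 106.2] jaw 6.0 zaxis [ 0.  0. -1.]
total tool units [ 0.0048 -0.004   0.004 ] min rows 0.1
turn units [ 0.     -0.0001  0.0027] then shift [ 0.0048 -0.0041  0.004 ]
```

```bash
python3 -m pendant '[0,0,-0.03,0,0,0,0,0,-0.05,0,0,0,0,0,-0.06,0,0,0,0,0,-0.06,0,0,0,0,0,-0.06,0,0,0,0,0,-0.06,0,0,0,0,0,-0.06,0,0,0,0,0,-0.06,0,0,0,0,0,-0.04,0,0,0,0,0,0,0,0,0]';  python3 -c "
from h import *
plan(469,-391,250)"
```

```text
time_s: 5.73
tool_pos: [485.2, 99.3, 252.6]
tcp_rot: [0.001, 0.669, 0.743, 0.002]
force: [0.5, 0.8, -1.6]
grip_width: 0.543
t 5.73 pos [485.2  99.3 252.6] jaw 6.0 zaxis [ 0.004  0.002 -1.   ]
total tool units [-1.6196 -0.2254  0.0049] min rows 11.8
```

```bash
python3 -m pendant '[-0.06,-0.0084,0,0,0,0,-0.1,-0.014,0,0,0,0,-0.1,-0.014,0,0,0,0,-0.1,-0.014,0,0,0,0,-0.1,-0.014,0,0,0,0,-0.1,-0.014,0,0,0,0,-0.1,-0.014,0,0,0,0,-0.1,-0.014,0,0,0,0,-0.1,-0.014,0,0,0,0,-0.1,-0.014,0,0,0,0,-0.1,-0.014,0,0,0,0,-0.1,-0.014,0,0,0,0]'; python3 -m pendant '[-0.1,-0.014,0,0,0,0,-0.1,-0.014,0,0,0,0,-0.1,-0.014,0,0,0,0,-0.1,-0.014,0,0,0,0,-0.06,-0.0084,0,0,0,0,0,0,0,0,0,0,0,0,0,0,0,0,0,0,0,0,0,0]'; python3 -c "
from h import *
plan(469,-391,33,0)"
```

```text
time_s: 6.73
tool_pos: [471.2, -253.2, 249.2]
tcp_rot: [-0.001, 0.669, 0.743, -0.0]
force: [0.6, -0.2, -0.6]
grip_width: 0.544
time_s: 7.4
tool_pos: [467.2, -390.1, 249.1]
tcp_rot: [-0.001, 0.669, 0.744, 0.0]
force: [0.3, -0.2, -1.2]
grip_width: 0.545
t 7.4 pos [ 467.2 -390.1  249.1] jaw 6.1 zaxis [-0.001  0.002 -1.   ]
total tool units [-0.0047  0.0063  0.7202] min rows 5.2
turn units [-0.0007 -0.001   0.0675] then shift [-0.0029  0.0059  0.7202]
```

```bash
python3 -m pendant '[0,0,0.08,0,0,0,0,0,0.1,0,0,0,0,0,0.1,0,0,0,0,0,0.1,0,0,0,0,0,0.1,0,0,0,0,0,0.1,0,0,0,0,0,0.08,0,0,0,0,0,0.04,0,0,0,0,0,0.016,0,0,0,0,0,0,0,0,0,0,0,0,0,0,0]'; python3 -m pendant '[0,0,0.005,0,0,0,0,0,0.003,0,0,0,0,0,0,0,0,0]'
```

```text
time_s: 8.32
tool_pos: [468.2, -391.5, 36.4]
tcp_rot: [0.001, 0.669, 0.744, 0.0]
force: [-0.5, 0.1, -1.0]
grip_width: 0.541
time_s: 8.57
tool_pos: [467.9, -391.5, 33.7]
tcp_rot: [0.001, 0.669, 0.743, 0.0]
force: [-0.0, 0.1, -1.9]
grip_width: 0.546
```

```bash
python3 -m pendant '[0,0,0.004,0,0,0,0,0,0.003,0,0,0,0,0,0,0,0,0]';python3 -m pendant '[0,0,0,0,0,0,0,0,0,0,0,0,0,0,0,0,0,0,0,0,0,0,0,0,0,0,0,0,0,0]' 0.9 ; python3 -m pendant '[0,0,-0.05,0,0,0,0,0,-0.1,0,0,0,0,0,-0.1,0,0,0,0,0,-0.1,0,0,0,0,0,-0.1,0,0,0,0,0,-0.1,0,0,0,0,0,-0.1,0,0,0,0,0,-0.08,0,0,0]' 1
python3 -c "
from h import *
plan(508.5,-170,250,6)"
```

```text
time_s: 8.82
tool_pos: [467.6, -391.4, 31.2]
tcp_rot: [0.0, 0.669, 0.743, 0.0]
force: [-0.8, 0.3, 4.0]
grip_width: 0.542
time_s: 9.23
tool_pos: [467.3, -391.3, 30.6]
tcp_rot: [-0.0, 0.669, 0.743, -0.0]
force: [-0.0, 0.5, 0.1]
grip_width: 0.88
time_s: 9.9
tool_pos: [467.2, -391.9, 253.3]
tcp_rot: [0.001, 0.669, 0.743, 0.0]
force: [1.0, -0.2, 0.5]
grip_width: 1.0
t 9.9 pos [ 467.2 -391.9  253.3] jaw 6.0 zaxis [ 0.002 -0.001 -1.   ]
total tool units [0.7214 0.2141 0.0103] min rows 5.4
turn units [ 0.0014  0.001  -0.    ] then shift [0.7214 0.2141 0.0109]
```

```bash
python3 -m pendant '[0.06,0.018,0,0,0,0,0.1,0.03,0,0,0,0,0.1,0.03,0,0,0,0,0.1,0.03,0,0,0,0,0.1,0.03,0,0,0,0,0.1,0.03,0,0,0,0,0.1,0.0276,0,0,0,0,0.061,0.0181,0,0,0,0,0,0,0,0,0,-0.055,0,0,0,0,0,0,0,0,0,0,0,0,0,0,0,0,0,0]'
python3 - <<'E'
from h import *
for n in ("wrist","top"):
    plan(509,-170,105,11)
    p,W=cloud(n); cv2.imwrite("pics/%s_2.png"%n,p)
    z=W[...,2]
    m=((z>135)&(z<175)&(W[...,0]<600)&(abs(W[...,1])<280)).astype(np.uint8); k,l,st,_=cv2.connectedComponentsWithStats(m)
    for i in range(1,k):
        if st[i,4]>60: print(n,rect(W,l==i))
E
```

```text
time_s: 10.9
tool_pos: [508.0, -170.5, 250.3]
tcp_rot: [0.0, 0.638, 0.77, 0.0]
force: [-0.3, -0.1, -0.7]
grip_width: 1.0
t 10.9 pos [ 508.  -170.5  250.3] jaw 10.8 zaxis [ 0.001 -0.    -1.   ]
total tool units [0.0013 0.0032 0.4843] min rows 3.5
turn units [ 0.0004  0.0002 -0.0024] then shift [0.0012 0.0035 0.4843]
wrist (array([495.6, -35.5]), array([39.9, 16.4]), 6.2, np.float64(142.9), 1232)
wrist (array([ 509.4, -169.7]), array([49.6, 58.4]), 10.7, np.float64(156.7), 3678)
t 10.95 pos [ 508.  -170.6  250.1] jaw 10.8 zaxis [ 0.001 -0.    -1.   ]
total tool units [0.0015 0.0034 0.4837] min rows 3.5
turn units [ 0.0003  0.0002 -0.0022] then shift [0.0013 0.0036 0.4837]
top (array([ 510.5, -165.6]), array([49.9, 52. ]), 11.5, np.float64(157.4), 469)
top (array([496.7, -34.3]), array([38.9, 15.9]), 5.9, np.float64(143.6), 114)
top (array([491.1,  28.3]), array([38.7, 15.6]), 5.7, np.float64(143.7), 110)
```

View pics/wrist_2.png

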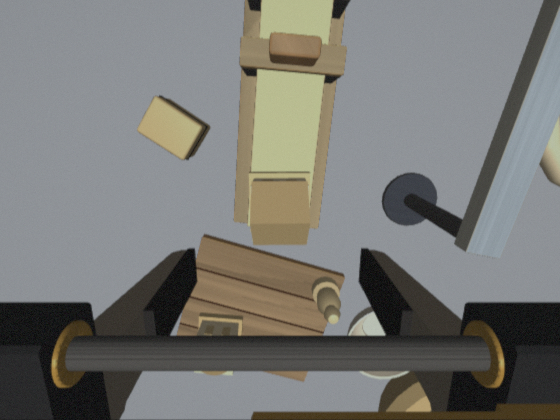

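View pics/top_2.png

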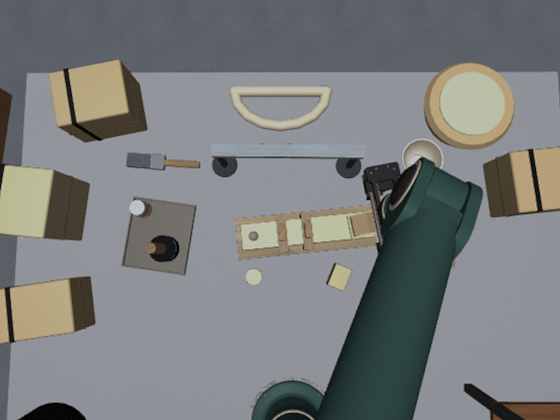

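House a is unmoved below the gripper at (280,210) px in the wrist view, and house b stands on the board at (218,345) px. I'll grasp house a.

```bash
python3 -m pendant '[0.002,0.004,0.06,0,0,0,0,0,0.08,0,0,0,0,0,0.1,0,0,0,0,0,0.1,0,0,0,0,0,0.08,0,0,0,0,0,0.04,0,0,0,0,0,0.022,0,0,0,0,0,0,0,0,0,0,0,0,0,0,0]'; python3 -m pendant '[0,0,0,0,0,0,0,0,0,0,0,0,0,0,0,0,0,0,0,0,0,0,0,0,0,0,0,0,0,0,0,0,0,0,0,0,0,0,0,0,0,0,0,0,0,0,0,0]' 0.3 20; python3 -m pendant '[0,0,-0.03,0,0,0,0,0,-0.05,0,0,0,0,0,-0.06,0,0,0,0,0,-0.06,0,0,0,0,0,-0.06,0,0,0,0,0,-0.06,0,0,0,0,0,-0.06,0,0,0,0,0,-0.04,0,0,0,0,0,0,0,0,0]';  python3 -c "
from h import *
plan(478.5,-305,200,11)"
```

```text
time_s: 11.75
tool_pos: [510.0, -169.3, 105.9]
tcp_rot: [0.001, 0.636, 0.771, 0.0]
force: [0.1, 0.2, 0.1]
grip_width: 0.998
time_s: 12.42
tool_pos: [509.5, -168.6, 105.2]
tcp_rot: [0.0, 0.636, 0.772, 0.0]
force: [-0.6, 0.5, 2.8]
grip_width: 0.544
time_s: 13.17
tool_pos: [510.6, -169.2, 233.6]
tcp_rot: [0.002, 0.636, 0.772, 0.001]
force: [0.7, -0.0, -2.0]
grip_width: 0.544
t 13.17 pos [ 510.6 -169.2  233.6] jaw 11.0 zaxis [ 0.004 -0.    -1.   ]
total tool units [-0.4237 -0.1918  0.1115] min rows 3.4
turn units [ 0.0027  0.0007 -0.0002] then shift [-0.4238 -0.1914  0.1119]
```

```bash
python3 -m pendant '[-0.05,-0.022,0,0,0,0,-0.09,-0.041,0,0,0,0,-0.1,-0.045,0,0,0,0,-0.09,-0.041,0,0,0,0,-0.06,-0.027,0,0,0,0,-0.034,-0.016,0,0,0,0,0,0,0,0,0,0,0,0,0,0,0,0]';python3 -m pendant '[0,0,0.06,0,0,0,0,0,0.09,0,0,0,0,0,0.1,0,0,0,0,0,0.1,0,0,0,0,0,0.1,0,0,0,0,0,0.1,0,0,0,0,0,0.06,0,0,0,0,0,0.03,0,0,0,0,0,0.02,0,0,0,0,0,0,0,0,0,0,0,0,0,0,0]'
python3 -c "
from h import *
plan(478.5,-305,31,11)"
```

```text
time_s: 13.83
tool_pos: [476.9, -303.8, 230.3]
tcp_rot: [-0.001, 0.636, 0.771, 0.0]
force: [1.1, 0.2, -2.4]
grip_width: 0.544
time_s: 14.75
tool_pos: [478.0, -304.3, 33.9]
tcp_rot: [0.001, 0.636, 0.772, 0.0]
force: [-0.4, -0.2, -0.7]
grip_width: 0.544
t 14.75 pos [ 478.  -304.3   33.9] jaw 11.0 zaxis [ 0.001 -0.    -1.   ]
total tool units [-0.0026  0.0012  0.0095] min rows 0.1
turn units [0.0007 0.0004 0.0005] then shift [-0.0026  0.0012  0.0095]
```

```bash
python3 -m pendant '[0,0,0.006,0,0,0,0,0,0.005,0,0,0,0,0,0.002,0,0,0,0,0,0,0,0,0]';python3 -m pendant '[0,0,0,0,0,0,0,0,0,0,0,0,0,0,0,0,0,0,0,0,0,0,0,0,0,0,0,0,0,0]' 0.9 ; python3 -m pendant '[0,0,-0.05,0,0,0,0,0,-0.1,0,0,0,0,0,-0.1,0,0,0,0,0,-0.1,0,0,0,0,0,-0.1,0,0,0,0,0,-0.1,0,0,0,0,0,-0.1,0,0,0,0,0,-0.08,0,0,0]' 0.7
python3 -c "
from h import *
plan(495.5,-35.5,250,6)"
```

```text
time_s: 15.08
tool_pos: [477.9, -304.6, 30.3]
tcp_rot: [0.001, 0.636, 0.772, 0.001]
force: [0.3, 1.7, 4.4]
grip_width: 0.541
time_s: 15.5
tool_pos: [477.1, -304.5, 29.1]
tcp_rot: [0.0, 0.636, 0.772, -0.0]
force: [0.4, 1.1, 0.7]
grip_width: 0.88
time_s: 16.17
tool_pos: [477.2, -304.9, 250.4]
tcp_rot: [0.001, 0.636, 0.771, 0.0]
force: [1.8, -0.7, 0.5]
grip_width: 0.7
t 16.17 pos [ 477.2 -304.9  250.4] jaw 11.0 zaxis [ 0.002 -0.001 -1.   ]
total tool units [0.87   0.2307 0.0011] min rows 6.5
turn units [0.001  0.0005 0.0552] then shift [0.8867 0.1544 0.0015]
```

```bash
python3 -m pendant '[0,0,0,0,0,0.055,0.07,0.0122,0,0,0,0,0.11,0.0192,0,0,0,0,0.11,0.0192,0,0,0,0,0.11,0.0192,0,0,0,0,0.11,0.0192,0,0,0,0,0.11,0.0192,0,0,0,0,0.11,0.0192,0,0,0,0,0.09,0.0156,0,0,0,0,0.0667,0.0116,0,0,0,0,0,0,0,0,0,0,0,0,0,0,0,0]'
python3 -m pendant '[0,0,0,0,0,0,0,0,0,0,0,0]'
python3 - <<'E'
from h import *
for n in ("wrist","side"):
    plan(495.5,-35.5,111,6)
    p,W=cloud(n); cv2.imwrite("pics/%s_3.png"%n,p)
    z=W[...,2]
    m=((z>138)&(z<148)&(W[...,0]<600)&(abs(W[...,1])<180)).astype(np.uint8); k,l,st,_=cv2.connectedComponentsWithStats(m)
    for i in range(1,k):
        if st[i,4]>60: print(n,rect(W,l==i))
E
```

```text
time_s: 17.17
tool_pos: [495.2, -34.2, 248.1]
tcp_rot: [-0.0, 0.668, 0.744, -0.0]
force: [0.5, -0.8, -0.3]
grip_width: 0.7
time_s: 17.33
tool_pos: [495.1, -36.6, 248.3]
tcp_rot: [0.0, 0.67, 0.743, -0.0]
force: [0.1, -0.8, 0.0]
grip_width: 0.701
t 17.33 pos [495.1 -36.6 248.3] jaw 5.9 zaxis [ 0. -0. -1.]
total tool units [0.0038 0.0017 0.4576] min rows 3.3
turn units [ 0.0001  0.0002 -0.0011] then shift [0.0036 0.0018 0.4576]
wrist (array([489.4,  27.2]), array([39.6, 15.4]), 5.8, np.float64(143.0), 946)
wrist (array([495.4, -34.5]), array([39.6, 15.3]), 5.4, np.float64(142.9), 809)
t 17.38 pos [495.1 -36.6 248.2] jaw 5.9 zaxis [ 0. -0. -1.]
total tool units [0.0037 0.0017 0.4575] min rows 3.3
turn units [ 0.0001  0.0002 -0.0012] then shift [0.0036 0.0017 0.4575]
side (array([486.6,  24. ]), array([36.6, 15.9]), 6.4, np.float64(142.7), 105)
side (array([495.4, -38.7]), array([39. , 17.2]), 3.8, np.float64(143.1), 127)
side (array([ 17.7, -37. ]), array([125.9,  51.9]), 27.0, np.float64(143.1), 289)
```

View pics/side_3.png

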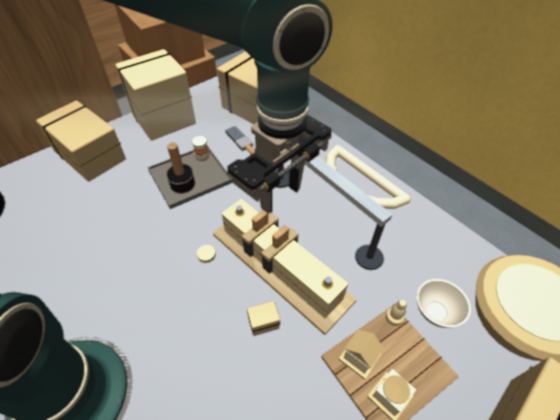

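Side view: house a at (362,352) and house b at (393,392) px both stand upright on the board. Both pins are visible, and the two clamps are still on the mould. I'll take the right-hand clamp first.

```bash
python3 -m pendant '[0.003,0.001,0.06,0,0,0,0,0,0.1,0,0,0,0,0,0.1,0,0,0,0,0,0.1,0,0,0,0,0,0.06,0,0,0,0,0,0.03,0,0,0,0,0,0.02,0,0,0,0,0,0,0,0,0,0,0,0,0,0,0]'; python3 -m pendant '[0,0,0,0,0,0,0,0,0,0,0,0,0,0,0,0,0,0,0,0,0,0,0,0,0,0,0,0,0,0,0,0,0,0,0,0]' 0.2 30; python3 -m pendant '[0,0,-0.03,0,0,0,0,0,-0.05,0,0,0,0,0,-0.08,0,0,0,0,0,-0.1,0,0,0,0,0,-0.1,0,0,0,0,0,-0.1,0,0,0,0,0,-0.08,0,0,0,0,0,-0.03,0,0,0,0,0,0,0,0,0]';  python3 -c "
from h import *
plan(680,-50,280,0)"
```

```text
time_s: 18.18
tool_pos: [496.1, -34.6, 108.0]
tcp_rot: [0.001, 0.669, 0.743, 0.0]
force: [0.0, -0.4, 0.2]
grip_width: 0.701
time_s: 18.68
tool_pos: [495.9, -34.0, 107.8]
tcp_rot: [0.0, 0.669, 0.743, 0.001]
force: [-1.7, 0.1, 5.4]
grip_width: 0.433
time_s: 19.43
tool_pos: [496.3, -34.1, 279.9]
tcp_rot: [0.001, 0.669, 0.744, 0.002]
force: [0.9, -0.1, -2.4]
grip_width: 0.434
t 19.43 pos [496.3 -34.1 279.9] jaw 6.1 zaxis [ 0.004  0.002 -1.   ]
total tool units [-0.1173  0.6032  0.002 ] min rows 4.4
turn units [ 0.0024 -0.0009  0.0674] then shift [-5.290e-02  6.122e-01 -2.000e-04]
```

```bash
python3 -m pendant '[0,0,0,0,0,0.0674,-0.005,0.055,0,0,0,0,-0.0085,0.1,0,0,0,0,-0.0085,0.1,0,0,0,0,-0.0085,0.1,0,0,0,0,-0.0085,0.1,0,0,0,0,-0.0085,0.1,0,0,0,0,-0.005,0.057,0,0,0,0,0,0,0,0,0,0,0,0,0,0,0,0,0,0,0,0,0,0,0,0,0,0,0,0]'
python3 - <<'E'
from h import *
plan(680,-50,190,0)
p,W=cloud("wrist"); cv2.imwrite("pics/w4.png",p)
E
```

```text
time_s: 20.43
tool_pos: [677.8, -50.0, 277.4]
tcp_rot: [-0.001, 0.707, 0.707, -0.0]
force: [-0.2, -0.2, -1.6]
grip_width: 0.434
t 20.43 pos [677.8 -50.  277.4] jaw -0.0 zaxis [-0.002  0.001 -1.   ]
total tool units [-2.000e-04  7.800e-03  2.913e-01] min rows 2.1
turn units [-0.0011 -0.0003 -0.0006] then shift [-1.000e-04  7.300e-03  2.913e-01]
```

View pics/w4.png

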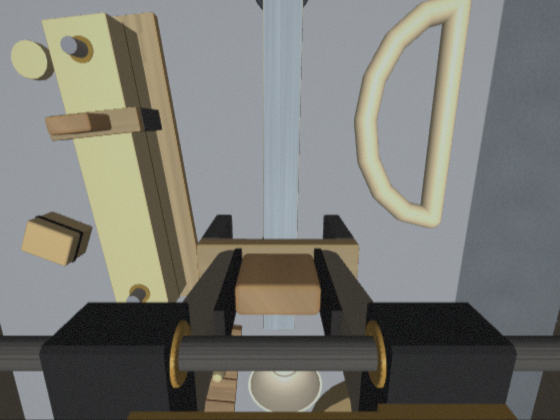

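The held clamp is centred over the rail: the crosspiece runs from 195 to 357 px and the rail from 262 to 298. I'll lower it.

```bash
python3 -m pendant '[0,0.007,0.05,0,0,0,0,0,0.08,0,0,0,0,0,0.08,0,0,0,0,0,0.05,0,0,0,0,0,0.025,0,0,0,0,0,0,0,0,0,0,0,0,0,0,0]';python3 -m pendant '[0,0,0.006,0,0,0,0,0,0.005,0,0,0,0,0,0.003,0,0,0,0,0,0,0,0,0]'
```

```text
time_s: 21.07
tool_pos: [681.2, -49.9, 192.8]
tcp_rot: [0.0, 0.707, 0.707, 0.0]
force: [0.3, -0.2, -2.1]
grip_width: 0.431
time_s: 21.4
tool_pos: [681.3, -50.0, 188.9]
tcp_rot: [0.0, 0.707, 0.707, 0.0]
force: [0.5, -0.6, -1.7]
grip_width: 0.434
```

```bash
python3 -m pendant '[0,0,0.004,0,0,0,0,0,0.003,0,0,0,0,0,0,0,0,0]';python3 -m pendant '[0,0,0,0,0,0,0,0,0,0,0,0,0,0,0,0,0,0,0,0,0,0,0,0,0,0,0,0,0,0]' 0.7 ; python3 -m pendant '[0,0,-0.05,0,0,0,0,0,-0.08,0,0,0,0,0,-0.1,0,0,0,0,0,-0.07,0,0,0,0,0,0,0,0,0]'
python3 -c "
from h import *
plan(489.3,26,275,6)"
```

```text
time_s: 21.65
tool_pos: [681.5, -50.0, 187.9]
tcp_rot: [0.0, 0.707, 0.707, 0.001]
force: [-2.6, 0.1, 4.5]
grip_width: 0.431
time_s: 22.07
tool_pos: [681.1, -50.0, 186.3]
tcp_rot: [0.0, 0.707, 0.707, -0.0]
force: [0.7, -0.5, -1.2]
grip_width: 0.696
time_s: 22.48
tool_pos: [683.6, -51.1, 282.9]
tcp_rot: [0.003, 0.707, 0.707, 0.003]
force: [0.4, -1.3, 0.4]
grip_width: 0.701
t 22.48 pos [683.6 -51.1 282.9] jaw -0.0 zaxis [ 0.009 -0.    -1.   ]
total tool units [ 0.2567 -0.648   0.0203] min rows 5.0
turn units [ 0.0058  0.0006 -0.0671] then shift [ 0.3234 -0.6172  0.0263]
```

```bash
python3 -m pendant '[0,0,0,0,0,-0.067,0.031,-0.059,0,0,0,0,0.05,-0.095,0,0,0,0,0.05,-0.095,0,0,0,0,0.05,-0.095,0,0,0,0,0.05,-0.095,0,0,0,0,0.05,-0.095,0,0,0,0,0.041,-0.075,0,0,0,0,0,0,0,0,0,0,0,0,0,0,0,0,0,0,0,0,0,0,0,0,0,0,0,0]'
python3 - <<'E'
from h import *
plan(489.3,26,107.5,6)
for n in ("wrist","side"):
    p,W=cloud(n); cv2.imwrite("pics/%s_5.png"%n,p)
    z=W[...,2]
    for lo,hi in((138,148),(218,228)):
        m=((z>lo)&(z<hi)&(W[...,0]<720)&(abs(W[...,1])<180)&(W[...,0]>300)).astype(np.uint8); k,l,st,_=cv2.connectedComponentsWithStats(m)
        for i in range(1,k):
            if st[i,4]>60: print(n,rect(W,l==i))
E
```

```text
time_s: 23.48
tool_pos: [490.4, 26.3, 276.7]
tcp_rot: [0.001, 0.669, 0.743, 0.0]
force: [-0.5, 0.6, -0.2]
grip_width: 0.701
t 23.48 pos [490.4  26.3 276.7] jaw 5.9 zaxis [ 0.001 -0.001 -1.   ]
total tool units [-2.000e-04 -4.200e-03  5.641e-01] min rows 4.1
turn units [ 0.0006  0.0006 -0.0006] then shift [-0.0007 -0.0036  0.5641]
wrist (array([488.9,  27.8]), array([39.5, 15.7]), 5.8, np.float64(142.8), 691)
wrist (array([635. , -48.6]), array([24.8,  9.8]), 64.6, np.float64(143.0), 142)
wrist (array([715.6, -45.3]), array([13.7,  4.6]), 70.9, np.float64(143.9), 73)
side (array([489.2,  24.6]), array([40.8, 17.3]), 5.5, np.float64(142.6), 118)
side (array([680.4, -53.9]), array([40.1, 16.5]), 1.1, np.float64(222.8), 115)
```

View pics/side_5.png

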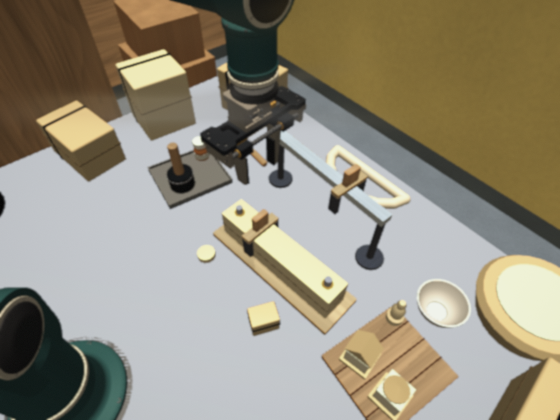

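The first clamp hangs astride the rail at (350,182) px, tab top at z=223, as it should be. Now the second.

```bash
python3 -m pendant '[0,-0.003,0.06,0,0,0,0,0,0.1,0,0,0,0,0,0.1,0,0,0,0,0,0.1,0,0,0,0,0,0.1,0,0,0,0,0,0.06,0,0,0,0,0,0.03,0,0,0,0,0,0.013,0,0,0,0,0,0,0,0,0,0,0,0,0,0,0]'; python3 -m pendant '[0,0,0,0,0,0,0,0,0,0,0,0,0,0,0,0,0,0,0,0,0,0,0,0,0,0,0,0,0,0,0,0,0,0,0,0]' 0.2 30; python3 -m pendant '[0,0,-0.03,0,0,0,0,0,-0.05,0,0,0,0,0,-0.08,0,0,0,0,0,-0.1,0,0,0,0,0,-0.1,0,0,0,0,0,-0.1,0,0,0,0,0,-0.08,0,0,0,0,0,-0.03,0,0,0,0,0,0,0,0,0]';  python3 -c "
from h import *
plan(680.5,55,280,0)"
```

```text
time_s: 24.42
tool_pos: [489.4, 26.6, 108.3]
tcp_rot: [0.001, 0.669, 0.743, 0.001]
force: [0.3, -0.9, 0.3]
grip_width: 0.7
time_s: 24.92
tool_pos: [488.9, 27.1, 108.1]
tcp_rot: [0.0, 0.669, 0.743, 0.001]
force: [-1.0, -0.2, 6.4]
grip_width: 0.436
time_s: 25.67
tool_pos: [489.3, 27.0, 280.2]
tcp_rot: [0.001, 0.669, 0.743, 0.002]
force: [-0.2, -0.1, -2.2]
grip_width: 0.435
t 25.67 pos [489.3  27.  280.2] jaw 6.0 zaxis [ 0.003  0.002 -1.   ]
total tool units [0.0258 0.6437 0.003 ] min rows 4.6
turn units [ 0.0022 -0.0012  0.067 ] then shift [0.0932 0.6375 0.0007]
```

```bash
python3 -m pendant '[0,0,0,0,0,0.067,0.01,0.06,0,0,0,0,0.0145,0.1,0,0,0,0,0.0145,0.1,0,0,0,0,0.0145,0.1,0,0,0,0,0.0145,0.1,0,0,0,0,0.0145,0.1,0,0,0,0,0.0105,0.0775,0,0,0,0,0,0,0,0,0,0,0,0,0,0,0,0,0,0,0,0,0,0,0,0,0,0,0,0]'
python3 - <<'E'
from h import *
plan(680.5,55,190,0)
p,W=cloud("wrist"); cv2.imwrite("pics/w6.png",p)
E
```

```text
time_s: 26.67
tool_pos: [678.4, 54.2, 277.6]
tcp_rot: [-0.001, 0.708, 0.707, -0.001]
force: [-0.4, -0.2, -2.3]
grip_width: 0.431
t 26.67 pos [678.4  54.2 277.6] jaw -0.1 zaxis [-0.002  0.    -1.   ]
total tool units [0.0027 0.0076 0.2921] min rows 2.1
turn units [-0.0012 -0.0001 -0.0008] then shift [0.0027 0.0071 0.2921]
```

View pics/w6.png

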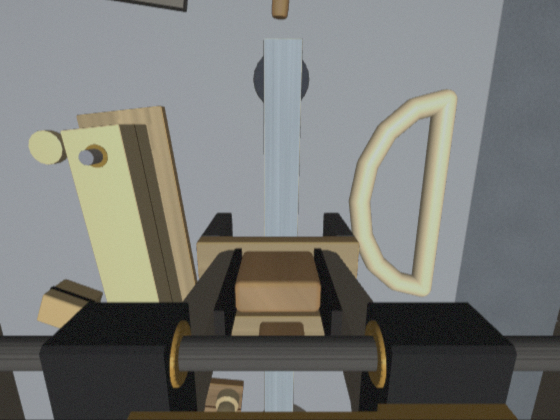

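The second clamp is centred over the rail (263–300 px) and the mould is bare. I'll lower it and release.

```bash
python3 -m pendant '[0.002,0.006,0.05,0,0,0,0,0,0.08,0,0,0,0,0,0.08,0,0,0,0,0,0.05,0,0,0,0,0,0.025,0,0,0,0,0,0.01,0,0,0,0,0,0.005,0,0,0,0,0,0,0,0,0]';python3 -m pendant '[0,0,0.003,0,0,0,0,0,0.003,0,0,0,0,0,0.002,0,0,0,0,0,0,0,0,0]';python3 -m pendant '[0,0,0,0,0,0,0,0,0,0,0,0,0,0,0,0,0,0,0,0,0,0,0,0,0,0,0,0,0,0]' 0.7 ; python3 -m pendant '[0,0,-0.05,0,0,0,0,0,-0.08,0,0,0,0,0,-0.1,0,0,0,0,0,-0.07,0,0,0,0,0,0,0,0,0,0,0,0,0,0,0]'
python3 -c "
from h import *
plan(451.5,334,275,10)"
```

```text
time_s: 27.38
tool_pos: [681.9, 55.3, 189.1]
tcp_rot: [0.0, 0.707, 0.707, 0.001]
force: [-0.4, 0.2, -1.3]
grip_width: 0.433
time_s: 27.72
tool_pos: [682.2, 55.2, 188.2]
tcp_rot: [0.001, 0.707, 0.707, 0.001]
force: [-3.1, 0.7, 5.5]
grip_width: 0.431
time_s: 28.13
tool_pos: [681.5, 55.3, 186.0]
tcp_rot: [0.0, 0.707, 0.707, 0.0]
force: [-0.3, 0.5, -0.4]
grip_width: 0.699
time_s: 28.63
tool_pos: [682.3, 55.1, 278.4]
tcp_rot: [0.001, 0.707, 0.707, 0.001]
force: [0.0, 0.1, -1.0]
grip_width: 0.696
t 28.63 pos [682.3  55.1 278.4] jaw -0.0 zaxis [ 0.003  0.001 -1.   ]
total tool units [ 0.9294 -0.7698  0.0094] min rows 8.7
turn units [ 0.0022 -0.0003 -0.1114] then shift [ 1.0492 -0.5962  0.0114]
```

```bash
python3 -m pendant '[0.05,-0.041,0,0,0,0,0.088,-0.073,0,0,0,0,0.088,-0.073,0,0,0,0,0.088,-0.073,0,0,0,0,0.088,-0.073,0,0,0,0,0.088,-0.073,0,0,0,0,0.088,-0.073,0,0,0,0,0.088,-0.073,0,0,0,0,0.088,-0.073,0,0,0,0,0.088,-0.073,0,0,0,0,0.06,-0.05,0,0,0,0,0.027,-0.0225,0,0,0,0]'
python3 -m pendant '[0,0,0,0,0,0,0,0,0,0,0,0,0,0,0,0,0,0]' 0.7
python3 - <<'E'
from h import *
plan(451.5,334,98,0)
for n in ("wrist","side"):
    p,W=cloud(n); cv2.imwrite("pics/%s_7.png"%n,p)
    z=W[...,2]
    for lo,hi in((147,160),(138,148),(218,228),(84,104),(105,118)):
        m=((z>lo)&(z<hi)&(W[...,0]<720)&(W[...,1]>-450)&(W[...,1]<420)&(W[...,0]>300)).astype(np.uint8); k,l,st,_=cv2.connectedComponentsWithStats(m)
        for i in range(1,k):
            if st[i,4]>25: print(n,lo,rect(W,l==i))
E
```

```text
time_s: 29.63
tool_pos: [446.9, 337.3, 275.0]
tcp_rot: [-0.001, 0.705, 0.709, -0.001]
force: [0.4, 0.2, -0.9]
grip_width: 0.7
time_s: 29.88
tool_pos: [451.7, 332.1, 276.0]
tcp_rot: [0.001, 0.708, 0.706, -0.0]
force: [0.3, -0.1, 0.3]
grip_width: 0.702
t 29.88 pos [451.7 332.1 276. ] jaw -0.2 zaxis [ 0.001 -0.001 -1.   ]
total tool units [ 0.0068 -0.0012  0.5935] min rows 4.3
turn units [ 0.0004  0.0006 -0.0021] then shift [ 0.0062 -0.0008  0.5935]
wrist 147 (array([451.1, 337. ]), array([25.9, 25.9]), 89.7, np.float64(154.1), 657)
wrist 138 (array([452.6, 346.7]), array([ 6.9, 23. ]), 81.1, np.float64(143.1), 49)
wrist 84 (array([450.9, 346.2]), array([24.2,  7.9]), 2.5, np.float64(93.7), 68)
wrist 84 (array([484.5,  69.2]), array([63.9, 76.5]), 5.8, np.float64(89.0), 1800)
wrist 105 (array([450.9, 345.6]), array([25. ,  8.9]), 1.3, np.float64(111.7), 53)
wrist 105 (array([481.4,  99.3]), array([15.2, 15.3]), 26.4, np.float64(108.4), 121)
side 147 (array([667.4, 136.7]), array([104.6,   4.6]), 89.5, np.float64(155.5), 87)
side 147 (array([450.4, 333. ]), array([25.5, 25.3]), 6.4, np.f
[... 985 characters left out ...]
), 6.0, np.float64(89.4), 3647)
side 84 (array([ 673.1, -160.7]), array([ 7.3, 17.3]), 30.4, np.float64(96.1), 43)
side 84 (array([ 595.3, -298.3]), array([14.1, 12.3]), 41.5, np.float64(88.2), 45)
side 84 (array([ 477.6, -306.8]), array([49.7, 27. ]), 13.1, np.float64(90.0), 337)
side 84 (array([ 467.8, -392.5]), array([16.3, 15.4]), 57.0, np.float64(86.3), 68)
side 105 (array([446.9, 326. ]), array([10.7, 25.8]), 62.5, np.float64(111.9), 40)
side 105 (array([481.7,  95.8]), array([13.6, 15.9]), 20.4, np.float64(109.0), 36)
side 105 (array([ 672.3, -159.8]), array([ 9.2, 17. ]), 17.2, np.float64(110.8), 29)
side 105 (array([ 509.6, -173. ]), array([14.7, 14.9]), 57.7, np.float64(110.0), 50)
```

View pics/wrist_7.png

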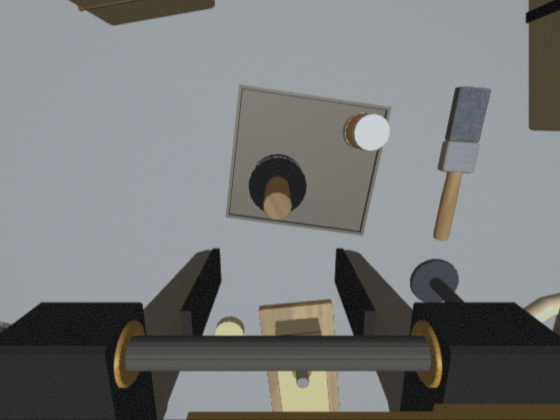

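View pics/side_7.png

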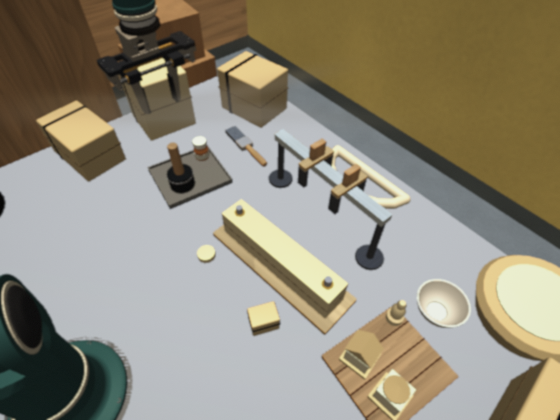

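Wrist view: the mallet stands at (278,198) px on the tray, which puts the handle at (451,335). Side view: both clamps are on the rail, both houses on the board and the mould is bare. I'll grasp the mallet.

```bash
python3 -m pendant '[0.009,-0.002,0.06,0,0,0,0,0,0.1,0,0,0,0,0,0.1,0,0,0,0,0,0.1,0,0,0,0,0,0.1,0,0,0,0,0,0.07,0,0,0,0,0,0.04,0,0,0,0,0,0.023,0,0,0,0,0,0,0,0,0,0,0,0,0,0,0]'; python3 -m pendant '[0,0,0,0,0,0,0,0,0,0,0,0,0,0,0,0,0,0,0,0,0,0,0,0,0,0,0,0,0,0,0,0,0,0,0,0,0,0,0,0,0,0]' 0.1 50;  python3 -c "
from h import *
plan(481.5,97.5,260,0)"
```

```text
time_s: 30.82
tool_pos: [450.8, 336.7, 99.0]
tcp_rot: [0.0, 0.708, 0.707, 0.001]
force: [-0.0, -0.1, 0.5]
grip_width: 0.698
time_s: 31.4
tool_pos: [449.9, 336.9, 98.3]
tcp_rot: [0.0, 0.707, 0.707, 0.0]
force: [1.0, 0.4, -0.5]
grip_width: 0.286
t 31.4 pos [449.9 336.9  98.3] jaw -0.0 zaxis [ 0.  0. -1.]
total tool units [-0.7978  0.1056 -0.5391] min rows 7.0
turn units [ 0.0002 -0.0001 -0.0001] then shift [-0.798   0.1052 -0.5389]
```

```bash
python3 -m pendant '[0,0,-0.04,0,0,0,0,0,-0.08,0,0,0,0,0,-0.1,0,0,0,0,0,-0.1,0,0,0,0,0,-0.09,0,0,0,0,0,-0.057,0,0,0,0,0,0,0,0,0]';python3 -m pendant '[-0.05,0.0066,0,0,0,0,-0.087,0.0115,0,0,0,0,-0.087,0.0115,0,0,0,0,-0.087,0.0115,0,0,0,0,-0.087,0.0115,0,0,0,0,-0.087,0.0115,0,0,0,0,-0.087,0.0115,0,0,0,0,-0.087,0.0115,0,0,0,0,-0.07,0.0092,0,0,0,0,-0.05,0.0066,0,0,0,0,-0.019,0.0025,0,0,0,0,0,0,0,0,0,0]';python3 -m pendant '[0,0,0,0,0,0,0,0,0,0,0,0]'
python3 - <<'E'
from h import *
plan(481.5,97.5,201,0)
for n in ("side","wrist"):
    p,W=cloud(n); cv2.imwrite("pics/%s_8.png"%n,p)
E
```

```text
time_s: 31.98
tool_pos: [451.6, 337.7, 242.4]
tcp_rot: [-0.0, 0.707, 0.707, 0.003]
force: [1.8, 0.0, -2.1]
grip_width: 0.285
time_s: 32.98
tool_pos: [480.4, 95.2, 237.3]
tcp_rot: [-0.0, 0.708, 0.706, -0.001]
force: [-0.1, 0.3, -2.8]
grip_width: 0.29
time_s: 33.15
tool_pos: [480.8, 98.5, 237.7]
tcp_rot: [-0.0, 0.707, 0.708, -0.0]
force: [-0.6, -0.6, -2.5]
grip_width: 0.286
t 33.15 pos [480.8  98.5 237.7] jaw 0.1 zaxis [-0.001 -0.    -1.   ]
total tool units [-0.0032  0.0025  0.1224] min rows 0.9
turn units [-0.0007  0.0001  0.0008] then shift [-0.0032  0.0023  0.1224]
```

View pics/side_8.png

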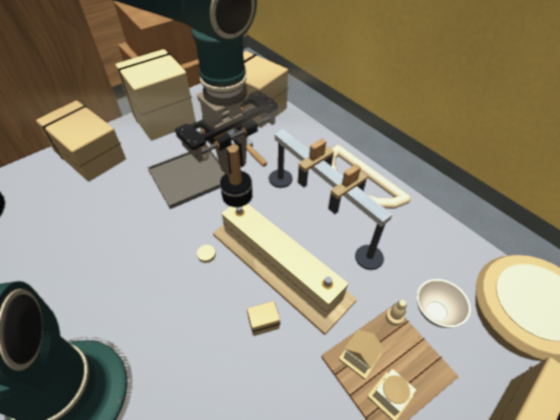

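View pics/wrist_8.png

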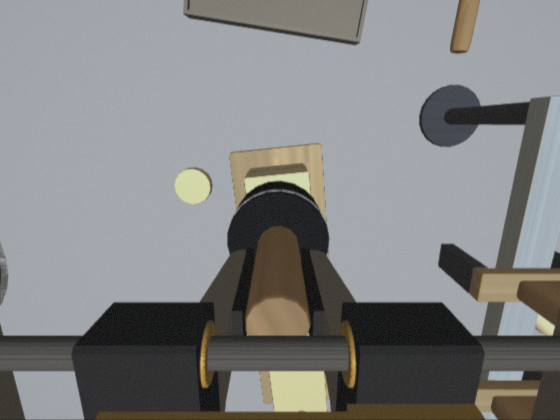

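The mallet is upright over pin b, whose top shows just below the head at (239,208) px. I'll press down in steps.

```bash
python3 -m pendant '[-0.003,0.002,0.05,0,0,0,0,0,0.05,0,0,0,0,0,0.019,0,0,0,0,0,0,0,0,0]'; python3 -m pendant '[0,0,0.015,0,0,0,0,0,0.015,0,0,0,0,0,0,0,0,0]' ; python3 -m pendant '[0,0,0.015,0,0,0,0,0,0.01,0,0,0,0,0,0,0,0,0]'
```

```text
time_s: 33.58
tool_pos: [480.9, 96.9, 201.4]
tcp_rot: [-0.0, 0.707, 0.707, -0.001]
force: [-0.4, 0.4, -2.9]
grip_width: 0.285
time_s: 33.83
tool_pos: [482.6, 96.8, 193.9]
tcp_rot: [0.0, 0.707, 0.707, 0.001]
force: [-0.1, -0.7, -2.3]
grip_width: 0.283
time_s: 34.08
tool_pos: [482.6, 96.7, 186.4]
tcp_rot: [0.0, 0.707, 0.707, 0.001]
force: [-0.3, 1.2, 0.3]
grip_width: 0.286
```

```bash
python3 - <<'E'
from h import *
print(env.sense()["force"])
p,W=cloud("side"); cv2.imwrite("pics/s9.png",cv2.resize(p[120:260,150:300],None,fx=4,fy=4))
p,W=cloud("wrist"); cv2.imwrite("pics/w9.png",p)
E
```

```text
[-0.33110194  1.15605546  0.31566097]
```

View pics/s9.png

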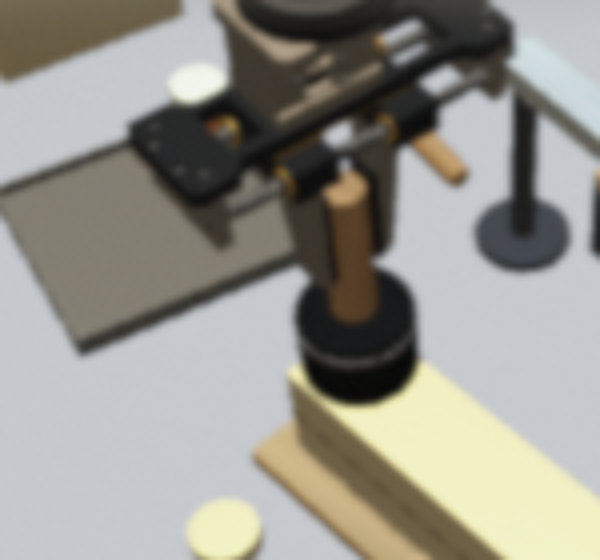

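The head is close to the mould top (mallet at (355,330) in the crop), so the pin seems to be moving at low force. I'll continue to the end stop.

```bash
python3 -m pendant '[0,0,0.008,0,0,0,0,0,0,0,0,0]'; python3 -m pendant '[0,0,0.008,0,0,0,0,0,0,0,0,0]' ; python3 -m pendant '[0,0,0.008,0,0,0,0,0,0,0,0,0]'
```

```text
time_s: 34.35
tool_pos: [482.5, 96.7, 184.1]
tcp_rot: [0.0, 0.707, 0.707, 0.001]
force: [0.4, 0.6, 3.3]
grip_width: 0.289
time_s: 34.52
tool_pos: [483.2, 96.6, 183.8]
tcp_rot: [-0.0, 0.707, 0.707, 0.001]
force: [-5.6, -1.0, 24.0]
grip_width: 0.287
time_s: 34.68
tool_pos: [483.9, 96.6, 183.3]
tcp_rot: [-0.001, 0.707, 0.707, 0.002]
force: [-9.5, -1.1, 44.2]
grip_width: 0.285
```

The hard stop at TCP z 183.5 (expected 184.3) with 44 N means pin b is home. I'll retract and go to pin a.

```bash
python3 -m pendant '[0,0,-0.03,0,0,0,0,0,-0.06,0,0,0,0,0,-0.06,0,0,0,0,0,-0.05,0,0,0,0,0,0,0,0,0,0,0,0,0,0,0]'
python3 - <<'E'
from h import *
plan(509.6,-171.5,237,0)
E
```

```text
time_s: 35.18
tool_pos: [481.8, 96.7, 238.7]
tcp_rot: [-0.0, 0.707, 0.707, 0.0]
force: [-0.6, -0.4, -3.1]
grip_width: 0.288
t 35.18 pos [481.8  96.7 238.7] jaw 0.0 zaxis [ 0.     0.001 -1.   ]
total tool units [-0.8941  0.0926  0.0048] min rows 6.5
turn units [ 0.0002 -0.0005  0.0002] then shift [-0.8941  0.0928  0.0055]
```

```bash
python3 -m pendant '[-0.05,0.0052,0,0,0,0,-0.09,0.0093,0,0,0,0,-0.1,0.0104,0,0,0,0,-0.1,0.0104,0,0,0,0,-0.1,0.0104,0,0,0,0,-0.1,0.0104,0,0,0,0,-0.1,0.0104,0,0,0,0,-0.1,0.0104,0,0,0,0,-0.08,0.0083,0,0,0,0,-0.05,0.0052,0,0,0,0,-0.024,0.0026,0,0,0,0,0,0,0,0,0,0]'; python3 -m pendant '[0,0,0,0,0,0,0,0,0,0,0,0]'
python3 - <<'E'
from h import *
plan(509.6,-171.5,202,0)
p,W=cloud("side"); cv2.imwrite("pics/s10.png",cv2.resize(p[170:330,200:380],None,fx=4,fy=3.7))
z=W[...,2]
for x,y in((481.5,97),(509.6,-172)):
    m=(np.hypot(W[...,0]-x,W[...,1]-y)<20)&(z>93)&(z<118)
    if m.sum()>5: print(rect(W,m), np.percentile(z[m],[50,90]))
E
```

```text
time_s: 36.18
tool_pos: [508.8, -173.2, 237.6]
tcp_rot: [-0.0, 0.708, 0.706, -0.001]
force: [0.3, -0.6, -2.7]
grip_width: 0.284
time_s: 36.35
tool_pos: [509.6, -170.0, 238.1]
tcp_rot: [-0.001, 0.707, 0.708, -0.0]
force: [0.2, 0.7, -2.1]
grip_width: 0.29
t 36.35 pos [ 509.6 -170.   238.1] jaw 0.1 zaxis [-0.001  0.001 -1.   ]
total tool units [-5.000e-03  1.000e-04  1.204e-01] min rows 0.9
turn units [-0.0009 -0.0006  0.001 ] then shift [-0.0048 -0.      0.1204]
(array([482. ,  95.6]), array([16. , 11.9]), 54.1, np.float64(95.5), 30) [95.47598798 96.74205506]
(array([ 504.4, -175.5]), array([ 5.2, 12.7]), 33.1, np.float64(95.8), 12) [ 95.75238768 100.35885666]
```

View pics/s10.png

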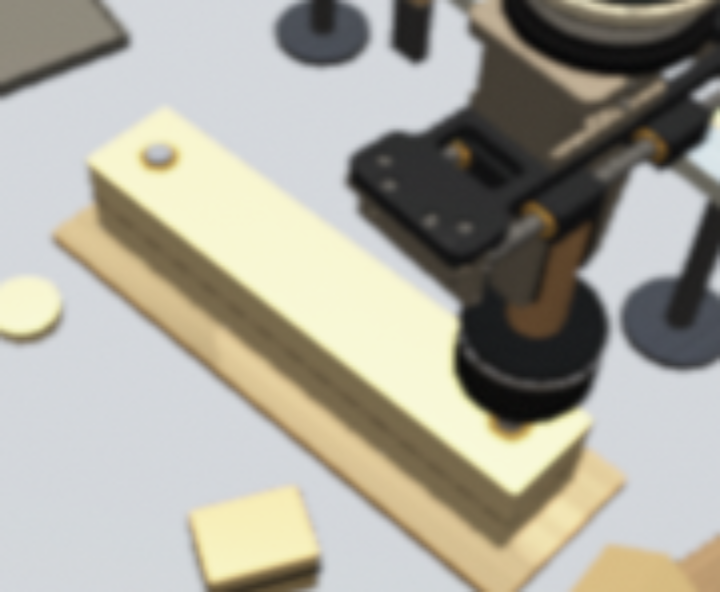

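Pin b's top at (158,155) in the crop reads z≈95.5–96.7, so it is home. The mallet is above pin a at (510,425). I'll press.

```bash
python3 -m pendant '[-0.003,0,0.05,0,0,0,0,0,0.05,0,0,0,0,0,0.019,0,0,0,0,0,0,0,0,0]'; python3 -m pendant '[0,0,0.015,0,0,0,0,0,0.015,0,0,0,0,0,0,0,0,0]' ; python3 -m pendant '[0,0,0.015,0,0,0,0,0,0.01,0,0,0,0,0,0,0,0,0]';python3 -m pendant '[0,0,0.008,0,0,0,0,0,0,0,0,0]'; python3 -m pendant '[0,0,0.008,0,0,0,0,0,0,0,0,0]'
```

```text
time_s: 36.73
tool_pos: [509.0, -171.1, 201.9]
tcp_rot: [-0.001, 0.707, 0.708, -0.001]
force: [-0.6, -0.3, -3.4]
grip_width: 0.291
time_s: 36.98
tool_pos: [510.4, -172.5, 194.5]
tcp_rot: [0.0, 0.707, 0.707, 0.0]
force: [-0.5, 0.3, -1.7]
grip_width: 0.286
time_s: 37.23
tool_pos: [510.4, -172.6, 187.1]
tcp_rot: [0.0, 0.707, 0.707, 0.001]
force: [0.5, 0.6, 0.6]
grip_width: 0.289
time_s: 37.4
tool_pos: [510.4, -172.7, 184.8]
tcp_rot: [0.001, 0.707, 0.707, 0.001]
force: [-0.4, 1.1, 2.4]
grip_width: 0.286
time_s: 37.57
tool_pos: [510.6, -172.9, 183.7]
tcp_rot: [0.0, 0.707, 0.707, 0.001]
force: [-3.2, 2.0, 15.5]
grip_width: 0.285
```

```bash
python3 -m pendant '[0,0,0.008,0,0,0,0,0,0.003,0,0,0,0,0,0,0,0,0]';python3 -m pendant '[0,0,-0.03,0,0,0,0,0,-0.06,0,0,0,0,0,-0.06,0,0,0,0,0,-0.05,0,0,0,0,0,0,0,0,0,0,0,0,0,0,0]'
python3 - <<'E'
from h import *
plan(455,336,240,0)
E
```

```text
time_s: 37.82
tool_pos: [511.0, -173.6, 183.4]
tcp_rot: [0.0, 0.707, 0.707, 0.002]
force: [-9.8, 4.6, 41.1]
grip_width: 0.285
time_s: 38.32
tool_pos: [509.8, -172.5, 238.4]
tcp_rot: [0.0, 0.707, 0.707, 0.0]
force: [0.2, -0.7, -3.1]
grip_width: 0.29
t 38.32 pos [ 509.8 -172.5  238.4] jaw -0.0 zaxis [ 0.001  0.    -1.   ]
total tool units [ 1.6949 -0.1826 -0.0051] min rows 12.3
turn units [ 0.0005 -0.0001 -0.    ] then shift [ 1.6949 -0.1826 -0.0053]
```

```bash
python3 -m pendant '[0.05,-0.0054,0,0,0,0,0.1,-0.0108,0,0,0,0,0.11,-0.0118,0,0,0,0,0.11,-0.0118,0,0,0,0,0.11,-0.0118,0,0,0,0,0.11,-0.0118,0,0,0,0,0.11,-0.0118,0,0,0,0,0.11,-0.0118,0,0,0,0,0.11,-0.0118,0,0,0,0,0.11,-0.0118,0,0,0,0,0.11,-0.0118,0,0,0,0,0.11,-0.0118,0,0,0,0]';python3 -m pendant '[0.11,-0.0118,0,0,0,0,0.11,-0.0118,0,0,0,0,0.11,-0.0118,0,0,0,0,0.08,-0.0086,0,0,0,0,0.045,-0.005,0,0,0,0,0.02,-0.002,0,0,0,0,0,0,0,0,0,0,0,0,0,0,0,0,0,0,0,0,0,0]'
python3 - <<'E'
from h import *
plan(455,336,100,0)
p,W=cloud("side"); cv2.imwrite("pics/s11.png",p)
z=W[...,2]
for x,y in((481.5,97),(509.6,-172)):
    m=(np.hypot(W[...,0]-x,W[...,1]-y)<20)&(z>93)&(z<118)
    if m.sum()>5: print(rect(W,m), np.percentile(z[m],[50,90]))
E
```

```text
time_s: 39.32
tool_pos: [468.2, 203.7, 237.1]
tcp_rot: [-0.0, 0.707, 0.707, -0.001]
force: [0.3, -0.2, -3.2]
grip_width: 0.288
time_s: 40.07
tool_pos: [455.0, 342.6, 238.5]
tcp_rot: [0.0, 0.708, 0.706, -0.0]
force: [-0.2, 1.0, -2.7]
grip_width: 0.289
t 40.07 pos [455.  342.6 238.5] jaw -0.2 zaxis [-0.    -0.001 -1.   ]
total tool units [-2.170e-02  1.000e-04  4.618e-01] min rows 3.3
turn units [-0.0001  0.0005 -0.0022] then shift [-2.210e-02 -1.000e-04  4.617e-01]
(array([483.3,  97.3]), array([33.3, 12.7]), 47.7, np.float64(95.3), 33) [95.27830754 96.68151769]
(array([ 513.7, -171.9]), array([23.6, 14.7]), 7.3, np.float64(95.2), 45) [95.19830982 97.13253371]
```

View pics/s11.png

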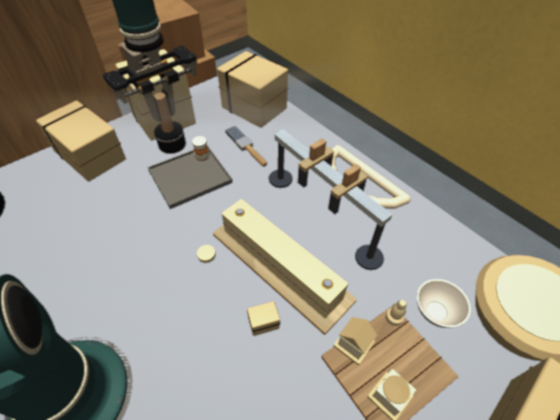

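Both pin tops read about 95–97 mm, so both are home. House a has been knocked from (362,352) to (357,340) px, so I'll measure it after setting the mallet down.

```bash
python3 -m pendant '[-0.01,0,0.05,0,0,0,0,0,0.08,0,0,0,0,0,0.1,0,0,0,0,0,0.1,0,0,0,0,0,0.07,0,0,0,0,0,0.04,0,0,0,0,0,0.015,0,0,0,0,0,0,0,0,0,0,0,0,0,0,0]';python3 -c "
from h import *
plan(455,337,98,0)
s=env.sense(); print(s['force'])"
```

```text
time_s: 40.87
tool_pos: [455.4, 342.0, 103.3]
tcp_rot: [0.0, 0.707, 0.707, 0.001]
force: [-0.2, 0.4, -2.0]
grip_width: 0.288
t 40.87 pos [455.4 342.  103.3] jaw -0.1 zaxis [ 0.002  0.001 -1.   ]
total tool units [-0.0167 -0.0014  0.0175] min rows 0.2
turn units [ 0.001  -0.0008 -0.0006] then shift [-0.0167 -0.0013  0.0175]
[-0.19463187  0.44322668 -1.98760281]
```

```bash
python3 -m pendant '[0,0,0.008,0,0,0,0,0,0.006,0,0,0,0,0,0.004,0,0,0,0,0,0,0,0,0]';python3 -m pendant '[0,0,0.004,0,0,0,0,0,0,0,0,0]'
```

```text
time_s: 41.2
tool_pos: [454.8, 342.5, 98.0]
tcp_rot: [-0.0, 0.707, 0.707, 0.001]
force: [-2.1, -0.3, 4.2]
grip_width: 0.289
time_s: 41.37
tool_pos: [455.0, 342.6, 98.0]
tcp_rot: [-0.001, 0.707, 0.707, 0.001]
force: [-5.1, -3.3, 14.5]
grip_width: 0.287
```

```bash
python3 -m pendant '[0,0,-0.003,0,0,0,0,0,0,0,0,0,0,0,0,0,0,0,0,0,0,0,0,0,0,0,0,0,0,0,0,0,0,0,0,0]' 0.7 20; python3 -m pendant '[0,0,-0.04,0,0,0,0,0,-0.08,0,0,0,0,0,-0.1,0,0,0,0,0,-0.1,0,0,0,0,0,-0.1,0,0,0,0,0,-0.08,0,0,0,0,0,0,0,0,0,0,0,0,0,0,0]'
python3 - <<'E'
from h import *
plan(455,336,250,0)
for n in ("side","top","wrist"):
    p,W=cloud(n); cv2.imwrite("pics/%s_12.png"%n,p)
    z=W[...,2]
    for nm,lo,hi,xa,ya,yb in(("handle",148,160,300,250,450),("clamps",218,228,620,-200,200),("houses",72,100,300,-460,-230),("plinth",21,28,300,-460,-230),("board",11,18,380,-480,-230),("tray",8,14,380,250,480),("rim",16,22,380,250,480)):
        m=((z>lo)&(z<hi)&(W[...,0]<720 if nm=="clamps" else W[...,0]<615)&(z>lo)&(W[...,1]>ya)&(W[...,1]<yb)&(W[...,0]>xa)).astype(np.uint8); k,l,st,_=cv2.connectedComponentsWithStats(m)
        for i in range(1,k):
            if st[i,4]>25: print(n,nm,rect(W,l==i))
E
```

```text
time_s: 41.87
tool_pos: [454.3, 341.9, 96.3]
tcp_rot: [0.0, 0.707, 0.707, -0.0]
force: [0.6, -0.6, -0.4]
grip_width: 0.691
time_s: 42.53
tool_pos: [455.0, 342.3, 248.2]
tcp_rot: [-0.0, 0.707, 0.707, 0.002]
force: [0.0, 0.6, -0.3]
grip_width: 0.695
t 42.53 pos [455.  342.3 248.2] jaw -0.0 zaxis [ 0.002  0.003 -1.   ]
total tool units [-0.021   0.0001 -0.0061] min rows 0.2
turn units [ 0.0012 -0.0018 -0.0002] then shift [-0.021   0.0001 -0.006 ]
side handle (array([452.4, 337.6]), array([25.6, 25.5]), 60.6, np.float64(153.7), 72)
side clamps (array([681.4,  52.4]), array([17. , 39.8]), 89.2, np.float64(222.4), 100)
side clamps (array([680. , -53.9]), array([40.8, 16.1]), 0.2, np.float64(222.8), 115)
side houses (array([ 594.3, -298. ]), array([14.6, 18.6]), 9.7, np.float64(84.5), 79)
side houses (array([ 488.3, -282.5]), array([49.9, 50.1]), 12.2, np.float64(83.5), 663)
side houses (array([ 467.4, -393.1]), array([44.8, 46.1]), 77.8, np.float64(77.7), 528)
side plinth (array([ 487.9, -281.9]), array([60.4, 60. ]), 11.6, np.float64(24.7), 176)
side plinth (array([ 467.5, -393.2]), array
[... 1058 characters left out ...]
oat64(24.9), 117)
top board (array([ 513.7, -351.9]), array([181.9, 200.1]), 84.1, np.float64(14.6), 3270)
top tray (array([487.7, 356.3]), array([166. , 186.7]), 83.2, np.float64(10.3), 2231)
top rim (array([582.9, 366.9]), array([45.8,  4. ]), 81.8, np.float64(17.9), 28)
top rim (array([458. , 279.4]), array([ 4.8, 64.4]), 82.3, np.float64(18.6), 36)
wrist handle (array([454.6, 342.4]), array([25.7, 26.1]), 63.9, np.float64(153.7), 781)
wrist tray (array([486.5, 357.7]), array([162.7, 182.9]), 81.7, np.float64(9.0), 12656)
wrist rim (array([486.3, 357.8]), array([170.2, 190.1]), 81.7, np.float64(17.0), 1665)
wrist rim (array([537. , 405.2]), array([29.8,  5.5]), 72.1, np.float64(18.6), 31)
```

View pics/top_12.png

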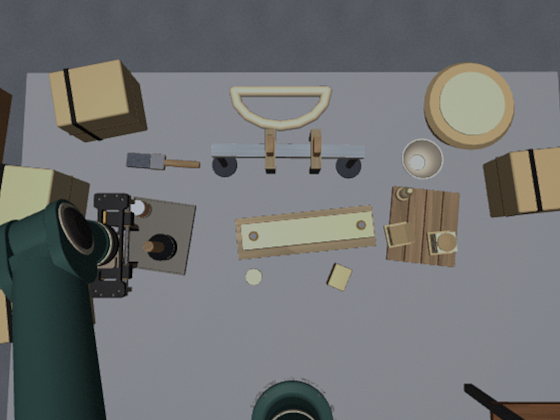

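View pics/side_12.png

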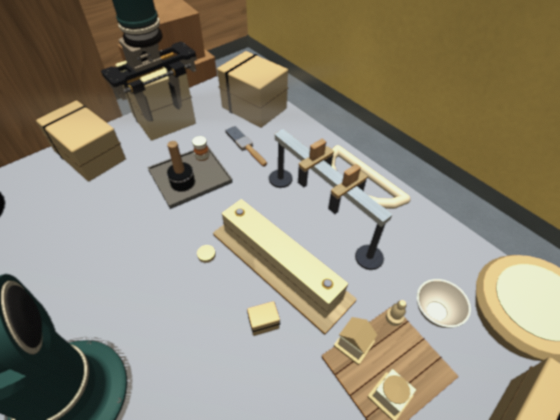

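Measured state:
- **House a:** the knock moved it to (489,-280), which is board frame (-32,+70) against limits of ±100/±90. It is still flat, with plinth top at z=24.7, so it stays.
- **Mallet:** upright in the tray, frame (-32,-15).
- **Clamps and pins:** both clamps are on the rail, and both pins are home.
- **Robot:** clear of everything.

I'm handing in.

```bash
python3 -c "
from bench import env
print(env.job_done()); print(env.sense()['time_s'])"
```

```text
the job is handed in; nothing more can be done
None
the job is handed in; nothing more can be done
```

The job was handed in after about 43 s of robot time, and every requirement I could measure was met. The interface gives no verdict.

I stood both houses on the ware board and hung both clamps on the rail; only two clamps were present. Then I drove pin b and pin a home with the mallet and stood it back on the tray.

| Item | Last check | Requirement |
|---|---|---|
| Clamps | Tab tops at z ≈ 223 mm, within about 2 mm of the rail's centre line, at y ≈ +54 and -52 mm | Resting on top of the rail |
| Pins | Tops at z ≈ 95–97 mm; hard stop felt on both at 41–44 N | Home is 96 mm |
| Mallet | Upright on the tray floor, about (-32, -15) mm in the tray frame | ±80 / ±70 mm |
| House b | Flat on the board at about (468, -391) mm | On the board |
| House a | Flat on the board, about (-32, +70) mm in the board frame | ±100 / ±90 mm |

- **Knocked house:** House a was knocked about 25 mm while the arm was working with the mallet. Its plinth now overhangs the board edge by roughly 10 mm, but its centre is 20 mm inside the limit, so I left it.
- **Pin force:** The wrist showed only about 3–6 N while the pins moved, less than the stated 10 N. I relied on the hard stop and the measured pin heights instead.
- **Camera disagreement:** The side and top cameras differed by up to 5 mm in y, which was within all the margins.

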